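# Bolt the blade case shut past its safety catch

### The job

Lock the orange blade case: press its yellow spring catch plate down with one fingertip and, keeping it down all the way, push the bolt's upright blue tab with the other fingertip until the bolt is fully home in its keeper on the red lid. Then let the catch spring back up and move clear. Do not grip or lift anything, and leave the glue bottle, the can, the sanding block and the wax tin where they stand.

Things in the scene. Friction and masses are not known exactly. Their poses are not given: they have to be found in the camera images.
- case: Orange blade case with red lid, fixed to the bench, 342 x 260 x 90 mm; origin on the bench under it. Its x axis runs from front (-150 mm) to rear (+192 mm; lid from +66 mm), z up. On top, a steel base plate (x -110 to +56, y -61 to +61, its top 94 mm above the bench) carries the bolt, which slides along case +x to the lid: blue tab on the -y side, yellow catch plate beside it on the +y side.
- keeper (a point): Middle of the steel keeper hoop on the lid that receives the bolt, at case x +88, y -12, z +104 mm; the hoop reaches 10 mm to either side along case x, 14 mm along y, and its top is 115 mm above the bench. A guide saddle for the bolt stands on the base plate at case x +43 to +55 mm, y -27 to +3 mm, top 113 mm above the bench.
- tab (a point): Middle of the top edge of the bolt's blue upright tab, on its back face: the face to push, towards case +x. The tab is 6 mm thick (x), 40 mm wide (y: 14 mm to the -y side of this point, 26 mm to the +y side) and stands about 37 mm clear above the 12 mm round bolt. Moves with the bolt; with the bolt drawn back it lies at case x -50, y -34, z +147 mm. Nothing stands behind it.
- bolt (a joint): Slide of the bolt along case +x, in m: 0 to 0.0015 drawn back (start), 0.041 fully home at its stop. Friction about 2 N, no spring: stays where left. Has teeth every 10 mm: locked but for 2 mm of play while the catch is up, free while the catch is down by more than 5 mm. The catch can spring fully up at the end only with the bolt at 0.038 or more.
- catch_top (a point): Centre of the top face of the yellow spring catch plate, 94 mm (case x) by 35 mm (case y), level; moves with it. At rest 126 mm above the bench, at case x -47, y +32.5 mm: 66.5 mm to the +y side of the tab's point and 21 mm below it. It goes straight down, level, wherever along it one presses, and a fingertip can slide along it while pressing.
- catch (a joint): How far the catch plate is pressed down, in m: 0 up, 0.009 at its bottom stop. Spring: 1.8 N at first, 4.5 N at the bottom; springs back by itself. Pressed 7 to 9 mm, its top is 23 to 25 mm above the base plate: a second fingertip at that height passes 7 mm above the bolt and 28 mm below the tab's top edge. Fingertips about 65 mm apart (centres) meet plate and tab near their middles.
- glue: White glue bottle with yellow label and orange cap, 56 mm across, 150 mm tall, loose on the bench beside the case; origin at the centre of its underside.
- finish: Steel can with green label, 70 mm across, 100 mm tall, loose on the bench beside the case; origin at the centre of its underside.
- block: Cork sanding block with wooden grip, 100 x 60 x 55 mm, loose on the bench beside the case; origin at the centre of its underside.
- wax: Round brass tin of wax, 52 mm across, 32 mm tall, standing loose on the case's lid; origin at the centre of its underside.
Things that resemble listed ones, but are neither listed nor needed, are in the scene too. Several things look just like the block: the one meant starts farthest from the robot's base.

How it is judged:
By the outcome, as a careful person would: the job done as asked, in the order asked, and still so for the second after the job is handed in, with the robot touching nothing.
It also fails if it takes over 35 s, if anything falls off the work surface, if the arm or the gripper's body presses on something with over 40 N, if the wrist force passes 120 N, or if a joint passes its speed limit or range.

### The arm

A 6-joint arm with a two-finger parallel gripper is mounted at the origin on the work surface. World frame = base frame: x ahead of the robot, y to its left, z up, the work surface at z = 0. Lengths are in m, angles in rad, forces in N, time in s.
With the tool pointing down it reaches from about 0.3 to 0.85 m from the base axis. Payload 5.4 kg.
Tool frame: the origin (TCP) lies at the very end of the fingers, on their centre line; the grasp point (between the pads) lies robot.tcp_to_grasp behind it (robot.tcp_to_grasp is the distance from the TCP to the grasp point, in m); z points along the fingers, y is the direction in which the jaws open and shut (so a half turn about z gives the same grasp; the last joint's range is limited). The gripper opens to 85 mm and grips with 20 to 120 N. Pads are 22 mm wide; open, the fingers measure 114 mm over their backs; the gripper's body (76 mm by 85 mm) begins 54 mm behind the grasp point. The pads swing forward as they close: fully open they stand 13 mm farther back than shut.
Start: joints at [-1.452, 0.158, 1.597, -0, 1.386, -0.21], TCP at [0.186, -0.544, 0.231] pointing down, gripper open.
Joint ranges: [-2.91, 2.91], [-0.94, 2.29], [0.18, 2.7], [-1.29, 4.43], [0.17, 2.64], [-3, 3]. Speed limits (rad/s): [2.57, 2.57, 3.14, 3.14, 3.14, 3.14].

### API

Orientations are given as a unit quaternion [w, x, y, z].
In Python, from cell import robot, viewer gives the robot as it stands.
- The arm moves only by the tool step_arm, never from a script. Its argument "deltas" is one flat list of numbers, 5 for each row, row after row: the gripper command: -1 is fully open, 1 is shut, values between are in proportion, then the shift along the tool's x, y, z in m, then the turn about the tool's z in degrees. A call has 1 to 12 rows; each row is the pose to reach, as a shift and turn from the pose measured when the call began, along the tool's axes at that moment; what a row does not reach only later rows make up. A row lasts 1/8 s, in which the tool goes at most 62.5 mm and 10.7 degrees, less where a joint would pass 70% of its speed; a pose out of reach is approached as far as the arm can. A call with a gripper value outside its range is refused whole. The fingers move at their own pace and stop on an object; the grip force is fixed at half the most. Time passes only in rows, so rows that repeat a pose let the fingers close. It gives the time, the measured TCP pose, the force and the opening at its end, in the units of the state.
- robot.read_state(): the state, without advancing time (a new reading comes with each control period).
- viewer.read_camera(name): name is "scene" or "top" or "wrist"; returns the picture (384x512x3 uint8, red, green, blue); there is no depth.
- viewer.calibration(name): a dict with "camera_matrix" (3x3 intrinsics, pixels), "position" and "rotation" of the camera in the world. Camera axes: x right, y up, looking along -z (the intrinsics and any distortion apply to the point x, -y, -z); pixel columns grow to the right and rows downward; lengths in m; the calibration is good to about 2 mm. A picture is of the moment at which its call begins: read the wrist's pose just before it. calibration takes no time and is no camera call; for the wrist camera it gives the pose at the moment of the call.
- robot.finish_job(): hands the job in, once; it reports no verdict.
The state is a dict: "time": time; "q": joint angles; "qd": joint speeds; "effort": joint torques, N m; "position": TCP position; "eef_rot": TCP orientation; "contact_force": force on the tool from outside, world axes, zero at the start; "ft_torque": the same for the moment, N m; "width": opening from 0.0 (shut) to 1.0 (fully open).
Only numpy, scipy, OpenCV 4.12 (cv2) and the standard library are available. Lean on these libraries where they do the work, as an engineer would, in place of code of your own. Each camera call takes 0.05 s, during which the arm holds its last target. There are 200 camera calls.

## Working session

There is one attempt and no reset: what is moved stays moved. The work goes in short steps, Python scripts to look and compute and a tool call to move; the robot and the scene stay as the last step left them, time stands still between calls to the robot, and variables do not carry over. Pictures are saved under pics/ and viewed, about 8 in all and at most 12, crops included, and the job is handed in when it is done.

Besides the shell and the picture viewer there is one more tool, called after ">>>" in YAML: its name, and indented under it one key for each argument. step_arm: Moves the arm, as the interface text tells. Its arguments: {"type":"object","properties":{"deltas":{"type":"array"}},"required":["deltas"]}

```bash
mkdir -p pics; ls
python3 - <<'E'
from cell import robot, viewer
import cv2,numpy as np
s=robot.read_state(); print({k:np.round(v,4).tolist() for k,v in s.items()}, robot.tcp_to_grasp)
for n in("scene","top"):
    cv2.imwrite(f"pics/{n}0.png",cv2.resize(viewer.read_camera(n)[:,:,::-1],(800,600),interpolation=cv2.INTER_CUBIC)); c=viewer.calibration(n); print(n,{k:np.round(v,4).tolist() if not isinstance(v,str) else v for k,v in c.items()})
E
```

```text
pics
{'time': 0.0, 'q': [-1.4521, 0.1591, 1.5982, -0.0, 1.3862, -0.2101], 'qd': [-0.0015, 0.0002, 0.0001, 0.0006, 0.0002, 0.0013], 'effort': [0.0003, -39.6005, -33.1429, -0.0003, 0.0086, -0.0], 'position': [0.1856, -0.5436, 0.2303], 'eef_rot': [-0.0009, 0.9865, 0.1637, 0.0], 'contact_force': [-0.278, -1.0347, -0.2299], 'ft_torque': [0.0011, -0.0152, 0.0612], 'width': 1.0004} 0.0187
scene {'camera_matrix': [[468.7439, 0.0, 266.8418], [0.0, 468.7439, 198.702], [0.0, 0.0, 1.0]], 'position': [1.3161, 0.4595, 0.7546], 'rotation': [0.4602, 0.2332, 0.3942, 0.7605]}
top {'camera_matrix': [[354.2236, 0.0, 258.4655], [0.0, 354.2236, 191.1752], [0.0, 0.0, 1.0]], 'position': [0.3801, 0.0499, 0.9636], 'rotation': [0.7072, 0.0445, -0.0704, -0.7021]}
```

View pics/scene0.png

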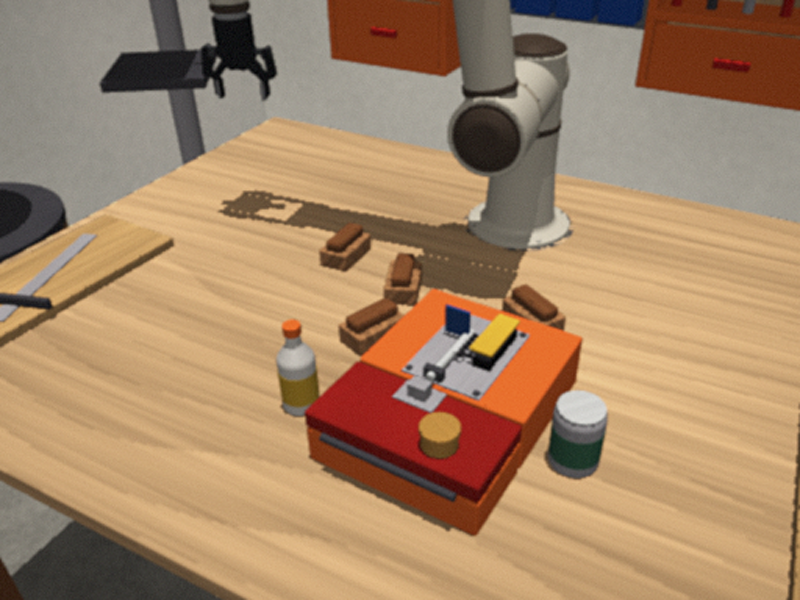

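View pics/top0.png

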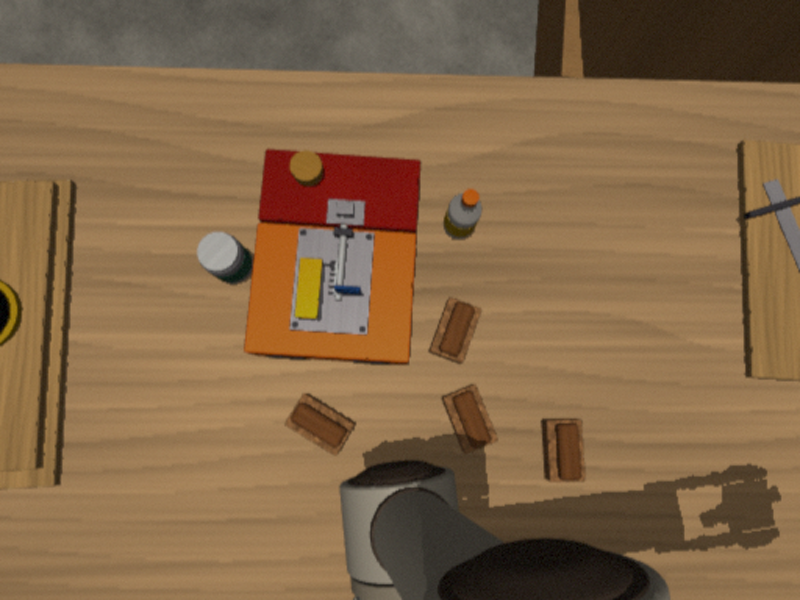

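The scene view shows the case, with the tab at (457,320) and the catch at (495,340). The top view shows the catch at (309,288) and the tab at (347,290). There are four cork blocks, at top (455,330), (470,418), (564,450) and (320,422). The one at (455,330) is farthest from the base, so it's the one meant, and I only need to avoid it. Next I'll enlarge both views for measuring.

Run:
```python
import cv2,numpy as np
from cell import viewer
t=viewer.read_camera("top")[:,:,::-1]; s=viewer.read_camera("scene")[:,:,::-1]
a=t[85:245,145:325]; b=s[180:320,190:390]
cv2.imwrite("pics/c1.png",cv2.resize(a,None,fx=3.7,fy=3.7,interpolation=cv2.INTER_CUBIC))
cv2.imwrite("pics/c2.png",cv2.resize(b,None,fx=4,fy=4,interpolation=cv2.INTER_CUBIC))
```

```text
(no output)
```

View pics/c1.png

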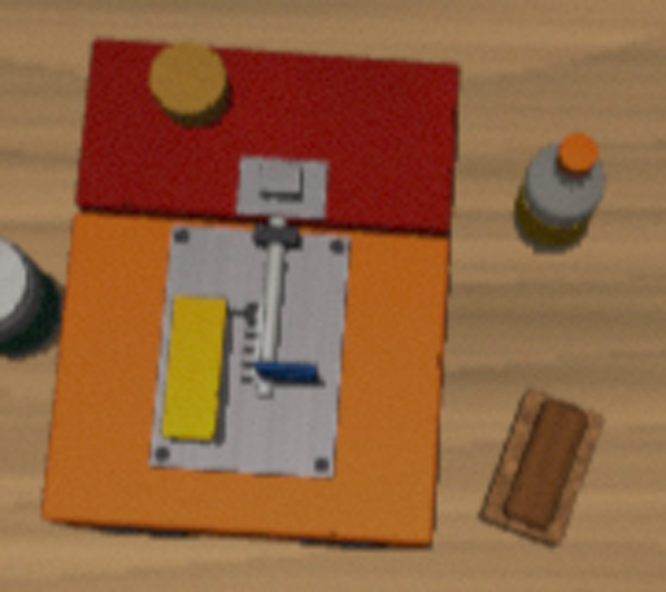

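View pics/c2.png

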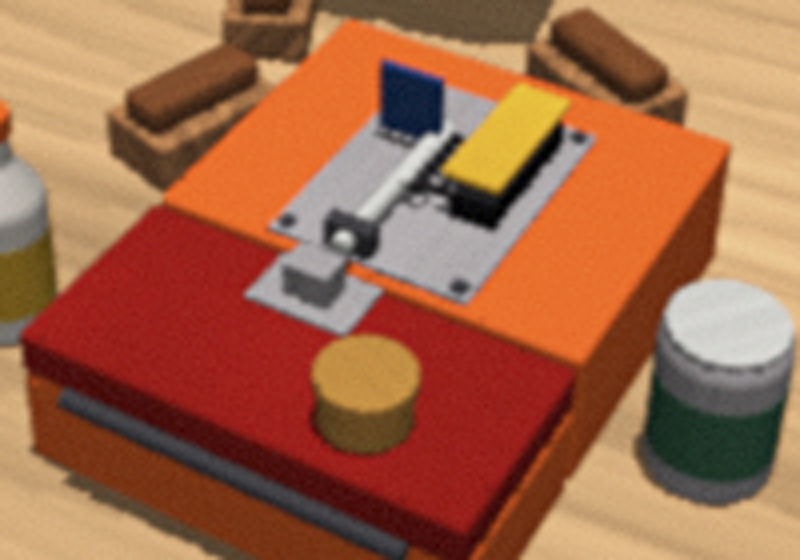

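Crop 1 (top) gives the plate corners (150,467), (334,478), (350,237), (170,226), the catch corners (162,434), (213,440), (227,298), (174,297), and the tab's top at about (257..318,365..380). Crop 2 (scene) gives the matching corners and the tab's top edge from (380,62) to (443,80). I'll fit the case pose to these.

```bash
cat > h.py <<'E'
import numpy as np
from scipy.spatial.transform import Rotation as R
def proj(c,P):
    q=c["rotation"]; Rm=np.array(q) if np.ndim(q)==2 else R.from_quat(np.array(q)[[1,2,3,0]]).as_matrix()
    X=(np.asarray(P)-c["position"])@Rm; X=X*[1,-1,-1]; u=X@np.array(c["camera_matrix"]).T
    return u[:,:2]/u[:,2:]
def world(p,P):
    P=np.asarray(P,float)/1000; c,s=np.cos(p[2]),np.sin(p[2])
    return np.c_[p[0]+c*P[:,0]-s*P[:,1],p[1]+s*P[:,0]+c*P[:,1],P[:,2]]
E
python3 - <<'E'
from h import *; from cell import viewer; from scipy.optimize import least_squares
T=[(-110,61,94,150,467),(-110,-61,94,334,478),(56,-61,94,350,237),(56,61,94,170,226),(-94,50,126,162,434),(-94,15,126,213,440),(0,15,126,227,298),(0,50,126,174,297),(-150,130,90,42,520),(-150,-130,90,432,546)]
S=[(-94,50,126,570,97),(-94,15,126,518,83),(0,15,126,443,178),(0,50,126,498,193),(-110,61,94,597,135),(56,61,94,468,300),(56,-61,94,270,228),(-150,130,90,730,147),(-150,-130,90,347,18),(-44,-48,147,380,62),(-44,-8,147,443,80)]
T=np.array(T,float);S=np.array(S,float)
ct,cs=viewer.calibration("top"),viewer.calibration("scene")
ut=(T[:,3:]+.5)/3.7-.5+[145,85]; us=(S[:,3:]+.5)/4-.5+[190,180]
f=lambda p,w=(1,1):np.r_[w[0]*(proj(ct,world(p,T[:,:3]))-ut).ravel(),w[1]*(proj(cs,world(p,S[:,:3]))-us).ravel()]
for w in((1,1),(1,0),(0,1)):
    r=least_squares(f,[.5,.1,0],args=(w,)); print(w,np.round(r.x,4),np.degrees(r.x[2]).round(2),"rms",np.sqrt(np.mean(r.fun**2)))
    if w==(1,1): print(np.round(r.fun.reshape(-1,2),1).tolist())
p=least_squares(f,[.5,.1,0]).x
print(world(p,[(-50,-34,147),(-47,32.5,126),(88,-12,104)]).round(4))
E
```

```text
(1, 1) [ 0.5805  0.1312 -0.0528] -3.03 rms 0.7286943295866251
[[-0.1, -0.6], [-0.1, -0.6], [0.1, -0.6], [0.4, -0.8], [-0.4, 0.4], [0.7, -0.3], [0.1, -0.5], [-0.1, -1.1], [-0.6, -0.2], [0.5, -0.9], [0.9, 0.3], [-0.1, -0.7], [-0.3, -2.6], [0.5, -1.2], [0.3, -0.2], [0.1, 0.4], [-0.3, -0.8], [1.3, -1.8], [0.1, -0.7], [0.0, -0.1], [0.0, 0.6]]
(1, 0) [ 0.5793  0.1312 -0.054 ] -3.1 rms 0.26980685410865773
(0, 1) [ 0.5827  0.1317 -0.0511] -2.93 rms 0.5433987283555352
[[0.5288 0.0999 0.147 ]
 [0.5353 0.1661 0.126 ]
 [0.6677 0.1146 0.104 ]]
```

The fit is good: 0.7 px rms, and the two cameras agree within about 2 mm. The case is at (0.5805, 0.1312) with yaw -3.0°. Next I move to above case x -75, y -1, turning the tool by +21.9° and setting the fingers about 65 mm apart.

>>> step_arm:
  deltas: [-0.18,0.043,-0.045,0,2,-0.18,0.087,-0.09,0,4,-0.18,0.13,-0.135,0,6,-0.18,0.174,-0.18,0,8,-0.18,0.217,-0.224,0,10,-0.18,0.261,-0.269,0,12,-0.18,0.304,-0.314,0,14,-0.18,0.348,-0.359,0,16,-0.18,0.391,-0.404,0,18,-0.18,0.434,-0.449,0,20,-0.18,0.478,-0.494,0,21.9,-0.18,0.521,-0.538,0,21.9]

```text
time: 1.7
position: [0.5055, 0.1358, 0.2314]
eef_rot: [-0.0, 1.0, -0.027, 0.0]
contact_force: [1.1, -0.3, -0.2]
width: 0.589
```

>>> step_arm:
  deltas: [-0.18,0,0.001,0.03,0,-0.18,0,0.001,0.06,0,-0.18,0,0.001,0.085,0,-0.18,0,0.001,0.085,0,-0.18,0,0.001,0.085,0]

```text
time: 2.33
position: [0.5062, 0.1348, 0.1475]
eef_rot: [-0.001, 1.0, -0.027, 0.001]
contact_force: [1.2, 0.7, -0.1]
width: 0.592
```

Run:
```python
from cell import robot,viewer
import cv2,numpy as np
s=robot.read_state(); print({k:np.round(s[k],4).tolist() for k in("position","contact_force","width","eef_rot")})
a=viewer.read_camera("scene")[:,:,::-1][140:290,210:390]; b=viewer.read_camera("wrist")[:,:,::-1]
a=cv2.resize(a,None,fx=3,fy=3,interpolation=cv2.INTER_CUBIC)
cv2.imwrite("pics/c3.png",a); cv2.imwrite("pics/w3.png",b)
```

```text
{'position': [0.5062, 0.1348, 0.1475], 'contact_force': [1.1777, 0.6543, -0.1424], 'width': 0.5925, 'eef_rot': [-0.0005, 0.9996, -0.0266, 0.0009]}
```

View pics/c3.png

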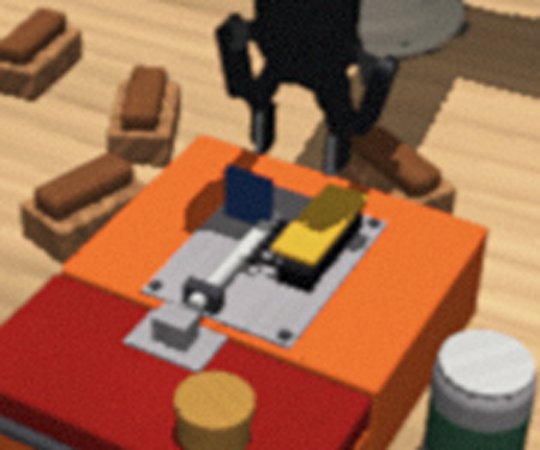

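View pics/w3.png

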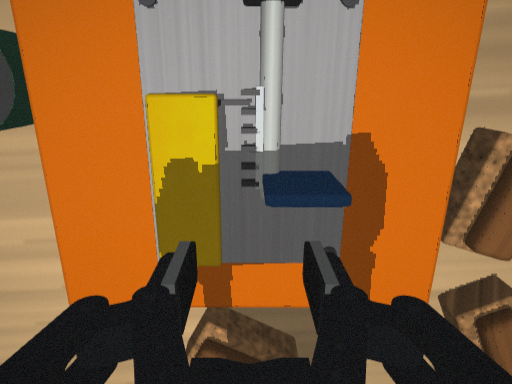

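The wrist view shows the left tip at about (185,245), in line with the catch (columns 147-220), and the right tip at about (317,245), in line with the tab (263-350). I'll check the fit and the tips numerically in this view.

Run:
```python
from h import *; from cell import robot,viewer
c=viewer.calibration("wrist"); p=[.5803,.1312,-.0532]
print(proj(c,world(p,[(0,50,126),(0,15,126),(-94,15,126),(-94,50,126),(-50,-48,147),(-50,-8,147),(-44,-48,147),(-44,-8,147),(-110,-61,94)])).round(0).tolist())
s=robot.read_state();t=s["position"];q=np.array(s["eef_rot"]);M=R.from_quat(q[[1,2,3,0]]).as_matrix()
for dz in(0,-.005,-.01): print(dz,proj(c,[t+M@np.array([dx,y,dz]) for y in(-.0325,.0325,-.025,.025) for dx in(-.011,.011)]).round(0).tolist())
```

```text
[[143.0, 94.0], [216.0, 94.0], [221.0, 268.0], [159.0, 268.0], [351.0, 208.0], [265.0, 208.0], [352.0, 195.0], [265.0, 195.0], [339.0, 263.0]]
0 [[182.0, 275.0], [179.0, 234.0], [314.0, 275.0], [317.0, 234.0], [198.0, 275.0], [195.0, 234.0], [299.0, 275.0], [301.0, 234.0]]
-0.005 [[180.0, 281.0], [177.0, 239.0], [316.0, 280.0], [319.0, 239.0], [196.0, 280.0], [194.0, 239.0], [301.0, 280.0], [303.0, 239.0]]
-0.01 [[178.0, 287.0], [175.0, 244.0], [318.0, 287.0], [322.0, 244.0], [194.0, 287.0], [192.0, 244.0], [302.0, 287.0], [305.0, 244.0]]
```

The fit matches the wrist view within a few pixels. The tips sit about 6-8 mm behind the TCP at this opening. Lowering onto the catch, with force feedback.

>>> step_arm:
  deltas: [-0.18,0,0,0.012,0,-0.18,0,0,0.024,0,-0.18,0,0,0.024,0,-0.18,0,0,0.024,0]

```text
time: 2.92
position: [0.5065, 0.1348, 0.1239]
eef_rot: [-0.0, 1.0, -0.027, 0.001]
contact_force: [0.7, -0.5, 0.1]
width: 0.588
```

>>> step_arm:
  deltas: [-0.18,0,0,0.003,0,-0.18,0,0,0.006,0,-0.18,0,0,0.006,0,-0.18,0,0,0.006,0]

```text
time: 3.42
position: [0.5069, 0.1349, 0.1183]
eef_rot: [-0.001, 1.0, -0.027, 0.002]
contact_force: [0.8, 0.8, 2.2]
width: 0.594
```

>>> step_arm:
  deltas: [-0.18,0,0,0.002,0,-0.18,0,0,0.003,0,-0.18,0,0,0.003,0]

```text
time: 3.8
position: [0.507, 0.1349, 0.1153]
eef_rot: [-0.001, 1.0, -0.027, 0.002]
contact_force: [-0.9, -0.4, 2.9]
width: 0.593
```

>>> step_arm:
  deltas: [-0.18,0,0,0.002,0,-0.18,0,0,0.003,0,-0.18,0,0,0.003,0]

```text
time: 4.18
position: [0.5071, 0.135, 0.1136]
eef_rot: [-0.001, 1.0, -0.027, 0.002]
contact_force: [-4.7, -0.7, 13.3]
width: 0.589
```

>>> step_arm:
  deltas: [-0.18,0,0,0.0015,0,-0.18,0,0,0.0015,0,-0.18,0,0,0.0015,0]

```text
time: 4.55
position: [0.5072, 0.1351, 0.1135]
eef_rot: [-0.001, 1.0, -0.026, 0.002]
contact_force: [-4.5, -0.9, 13.9]
width: 0.589
```

The catch bottomed at TCP z 0.1135 (13 N). I'll back off 1 mm, leaving it about 8 mm down, and slide forward up to the tab.

>>> step_arm:
  deltas: [-0.18,0,0,-0.001,0,-0.18,0.003,0,-0.001,0,-0.18,0.006,0,-0.001,0,-0.18,0.008,0,-0.001,0,-0.18,0.008,0,-0.001,0]

```text
time: 5.18
position: [0.5152, 0.1347, 0.1143]
eef_rot: [-0.001, 1.0, -0.026, 0.001]
contact_force: [-2.1, 0.3, 4.0]
width: 0.589
```

Run:
```python
from cell import robot,viewer
import cv2,numpy as np
s=robot.read_state(); print({k:np.round(s[k],4).tolist() for k in("position","contact_force","width","eef_rot")})
cv2.imwrite("pics/w4.png",viewer.read_camera("wrist")[:,:,::-1])
```

```text
{'position': [0.5152, 0.1347, 0.1143], 'contact_force': [-2.092, 0.3411, 3.9514], 'width': 0.5892, 'eef_rot': [-0.0006, 0.9997, -0.0262, 0.0015]}
```

View pics/w4.png

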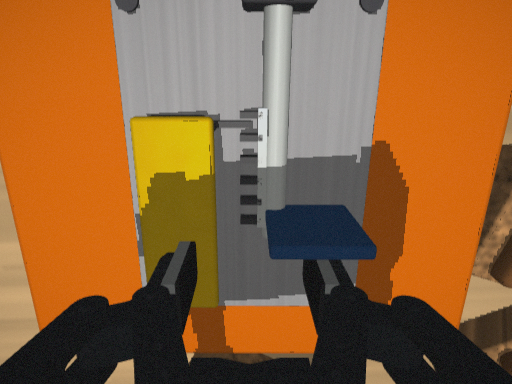

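The left fingertip is on the catch and the right one is just behind the tab. Fz is 4.0 N, which means the catch is about 8 mm down. Pushing.

>>> step_arm:
  deltas: [-0.18,0.003,0,0,0,-0.18,0.006,0,0,0,-0.18,0.009,0,0,0,-0.18,0.012,0,0,0,-0.18,0.015,0,0,0,-0.18,0.018,0,0,0,-0.18,0.018,0,0,0]

```text
time: 6.1
position: [0.5332, 0.1337, 0.1144]
eef_rot: [-0.001, 1.0, -0.026, 0.001]
contact_force: [-4.1, 0.5, 4.4]
width: 0.593
```

Both fingers are dragging and the catch is still down (4.4 N). Continuing.

>>> step_arm:
  deltas: [-0.18,0.003,0,0,0,-0.18,0.006,0,0,0,-0.18,0.009,0,0,0,-0.18,0.012,0,0,0,-0.18,0.015,0,0,0,-0.18,0.018,0,0,0,-0.18,0.021,0,0,0,-0.18,0.021,0,0,0]

```text
time: 7.1
position: [0.5542, 0.1325, 0.1143]
eef_rot: [-0.001, 1.0, -0.026, 0.001]
contact_force: [-3.7, -0.6, 4.3]
width: 0.591
```

>>> step_arm:
  deltas: [-0.18,0.002,0,0,0,-0.18,0.004,0,0,0,-0.18,0.004,0,0,0]

```text
time: 7.48
position: [0.5581, 0.1324, 0.1143]
eef_rot: [-0.001, 1.0, -0.026, 0.001]
contact_force: [-4.4, -0.3, 3.9]
width: 0.591
```

>>> step_arm:
  deltas: [-0.18,0.001,0,0,0,-0.18,0.002,0,0,0,-0.18,0.003,0,0,0,-0.18,0.003,0,0,0]

```text
time: 7.98
position: [0.5606, 0.1322, 0.1143]
eef_rot: [-0.001, 1.0, -0.026, 0.001]
contact_force: [-5.4, 0.4, 5.2]
width: 0.591
```

>>> step_arm:
  deltas: [-0.18,0.001,0,0,0,-0.18,0.002,0,0,0,-0.18,0.002,0,0,0]

```text
time: 8.35
position: [0.5607, 0.1321, 0.1142]
eef_rot: [-0.0, 1.0, -0.026, -0.002]
contact_force: [-13.4, -0.4, 11.7]
width: 0.589
```

A firm stop at TCP x 0.5607 (case x -20, where I expected home). I'll back off the tab with the catch still held, then look before releasing.

>>> step_arm:
  deltas: [-0.18,-0.002,0,0,0,-0.18,-0.004,0,0,0,-0.18,-0.004,0,0,0]

```text
time: 8.72
position: [0.558, 0.1323, 0.115]
eef_rot: [-0.0, 1.0, -0.027, -0.0]
contact_force: [2.0, -0.1, 4.5]
width: 0.587
```

Run:
```python
from cell import robot,viewer
import cv2,numpy as np
from h import *
c=viewer.calibration("wrist"); p=[.5803,.1312,-.0532]
print("home tab px",proj(c,world(p,[(-9,-48,147),(-9,-8,147),(-3,-8,147)])).round(0).tolist())
cv2.imwrite("pics/w5.png",viewer.read_camera("wrist")[:,:,::-1])
```

```text
home tab px [[375.0, 265.0], [269.0, 265.0], [269.0, 251.0]]
```

View pics/w5.png

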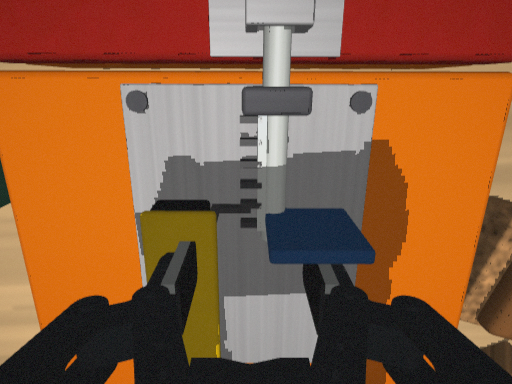

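The bolt has entered the keeper, and the tab's back edge is at row 263 (265 predicted for home). Now I lift straight up and clear.

>>> step_arm:
  deltas: [-0.18,0,0,-0.004,0,-0.18,0,0,-0.012,0,-0.18,0,0,-0.03,0,-0.18,0,0,-0.06,0,-0.18,-0.02,0,-0.1,0,-0.18,-0.06,0,-0.12,0,-0.18,-0.11,0,-0.12,0,-0.18,-0.15,0,-0.12,0,-0.18,-0.15,0,-0.12,0,-0.18,-0.15,0,-0.12,0]

```text
time: 10.02
position: [0.4087, 0.1401, 0.2358]
eef_rot: [-0.0, 1.0, -0.027, 0.0]
contact_force: [-0.3, -0.3, 0.1]
width: 0.589
```

Run:
```python
from cell import robot,viewer
import cv2,numpy as np
from h import *
p=[.5803,.1312,-.0532]; c=viewer.calibration("scene")
f=lambda P:((proj(c,world(p,P))-[190,160])*4).round(0).tolist()
print("tab front top home",f([(-3,-48,147),(-3,-8,147)]),"catch rear up",f([(0,15,126),(0,50,126)]),"down",f([(0,15,118),(0,50,118)]))
cv2.imwrite("pics/c6.png",cv2.resize(viewer.read_camera("scene")[:,:,::-1][160:310,190:390],None,fx=4,fy=4,interpolation=cv2.INTER_CUBIC))
```

```text
tab front top home [[342.0, 177.0], [406.0, 199.0]] catch rear up [[440.0, 246.0], [499.0, 266.0]] down [[440.0, 257.0], [498.0, 278.0]]
```

View pics/c6.png

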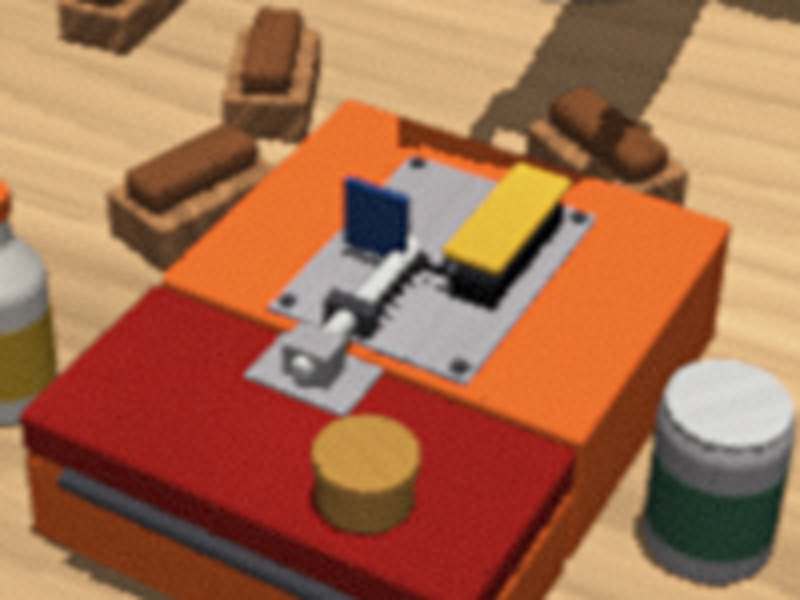

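The bolt end shows through the keeper. The tab's top edge, (344,180) to (408,198), matches the prediction for home. The catch corners, (443,258) and (498,273), are back where they were at the start (same crop, shifted 80 rows), so the catch is up. Handing in.

```bash
python3 -c "
from cell import robot
print(robot.finish_job())"
```

```text
the job is handed in; nothing more can be done
None
```

The case is locked and the job is handed in, at about 10 s of the 35 s allowed. I pressed the catch to its bottom stop, eased it back to about 8 mm down, and held it there (about 4 N) while the other fingertip pushed the tab. The bolt came to a firm stop, with the force rising to 13 N. I then backed off the tab, let the catch go, lifted and moved clear.

- **Bolt:** in the last scene picture its end shows through the keeper, and the tab is within about 3 crop pixels (1 camera pixel) of where it should be when home.
- **Catch:** its edges are back at their starting pixels, so it has sprung fully up.
- **Other things:** the can, wax tin, block and the visible part of the glue bottle look unmoved. The contact force after moving clear is about 0.

**Disagreements:** the top and scene cameras put the case about 3 mm apart along x. The wrist view and the stop position agreed with the fit I used. No check failed.

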